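Isolate the drive and hold its collar on the shaft flat

ROBOT

A 6-joint arm with a two-finger parallel gripper is mounted at the origin on the work surface. World frame = base frame: x ahead of the robot, y to its left, z up, the work surface at z = 0. Lengths are in mm, angles in degrees, forces in N, time in s.
With the tool pointing down it reaches from about 300 to 850 mm from the base axis. Payload 4.2 kg.
Tool frame: the origin (TCP) lies at the very end of the fingers, on their centre line; the grasp point (between the pads) lies 19 mm behind it; z points along the fingers, y is the direction in which the jaws open and shut (so a half turn about z gives the same grasp; the last joint's range is limited). The gripper opens to 91 mm and grips with 3 to 60 N. Pads are 32 mm wide; open, the fingers measure 118 mm over their backs; the gripper's body (76 mm by 178 mm) begins 60 mm behind the grasp point.
Start: joints at [75.401, 18.312, 89.639, -0, 72.044, -1.146], TCP at [133.774, 559.239, 213.976] pointing down, gripper open.
Joint ranges: [-177.97, 177.97], [-48.28, 115.42], [12.27, 149.76], [-77.06, 257.06], [2.81, 150.46], [-146.56, 146.56]. Speed limits (degrees/s): [147.25, 147.25, 180, 180, 180, 180].

INTERFACE

Orientations are given as [roll, pitch, yaw] about the fixed x, y, z axes, in that order (R = Rz(yaw) Ry(pitch) Rx(roll)).
In Python, from workcell import env gives the robot as it stands. The module is installed in compiled form; this text tells all that it offers.
- The arm moves only by the tool arm_command, never from a script. Its argument "targets" is a list of rows, each a list of 5 numbers: the closure, from 0 (fully open) to 1 (shut), then the shift along the tool's x, y, z each as a share of 50 cm, from -1 to 1, then the turn about the tool's z as a share of pi/4 rad, from -1 to 1. A call has 1 to 8 rows; each row is the pose to reach, as a shift and turn from the pose measured when the call began, along the tool's axes at that moment; what a row does not reach only later rows make up. A row lasts 1/12 s, in which the tool goes at most 41.7 mm and 7.16 degrees, less where a joint would pass 70% of its speed; a pose out of reach is approached as far as the arm can. A call with a number of a shift or a turn outside -1 to 1 is refused whole. A call with a gripper value outside its range is refused whole. The fingers move at their own pace and stop on an object; "squeeze" is the grip in N (left out, the last holds). Time passes only in rows, so rows that repeat a pose let the fingers close. It gives the time, the measured TCP pose, the force and the opening at its end, in the units of the state.
- env.state(): the state, without advancing time (a new reading comes with each control period).
- env.grab_frame(name): name is "scene" or "top" or "wrist"; returns the picture (400x640x3 uint8, red, green, blue); there is no depth.
- env.camera_params(name): a dict with "camera_matrix" (3x3 intrinsics, pixels), "R" (3x3) and "t" (3): a world point X has camera coordinates R X + t; the wrist camera has in their place "hand_eye" (4x4, takes a point from camera to tool coordinates, whose origin is the TCP and whose axes are the flange's). Camera axes: x right, y down, z forward; pixel columns grow to the right and rows downward; lengths in mm; the calibration is good to about 2 mm. A picture is of the moment at which its call begins: read the wrist's pose just before it. camera_params takes no time and is no camera call.
- env.job_done(): hands the job in, once; it reports no verdict.
The state is a dict: "time_s": time; "qpos": joint angles; "qvel": joint speeds; "effort": joint torques, N m; "ee_pos": TCP position; "ee_rot": TCP orientation; "force": force on the tool from outside, world axes, zero at the start; "torque": the same for the moment, N m; "gripper_width": finger opening in mm.
Only numpy, scipy, OpenCV 4.12 (cv2) and the standard library are available. Lean on these libraries where they do the work, as an engineer would, in place of code of your own. Each camera call takes 0.05 s, during which the arm holds its last target.

TASK

Isolate the small gearmotor first: pull the black link plug straight up out of its sprung socket and leave it in the aluminium tray. Then turn the upright shaft until its flat faces the collar's sprung set screw, grip the collar across its back and the screw head so that the screw is pressed right down on the flat, and lift the collar about 10 mm off its seat. Finish while still holding it like that, do not let go; leave the tools and spare parts around them where they lie.

Things in the scene. Friction and masses are not known exactly. Their poses are not given: they have to be found in the camera images.
- plug: black link plug, loose, about 90 g, 62 mm tall. Origin: centre of the underside of its brass blade; z up. Blade 30 (x) x 14 (y) mm, z 0 to 20; black grip block 36 (x) x 22 (y) mm, z 20 to 62; pinch it across y near z = 47. A round rib low on its +x face snaps under the socket's detent. Seated, the block rests on the socket's top. In the tray it may stand or lie.
- socket: grey socket box fixed on the bench, 90 (x) x 70 (y) x 40 mm high; origin: centre of its underside. The plug sits in a slot at its centre, axes parallel. A steel sprung detent slide (22 mm wide in y, 18 mm high) on the top, at the plug's +x side, gives way when the plug is pulled straight up with about 8 to 15 N; free after 12 mm, blade out of the slot after 20 mm.
- tray: open aluminium tray fixed on the bench, 150 (x) x 120 (y) x 28 mm high, walls 4 mm, floor about 4 mm thick; origin: centre of its underside.
- drive: gearmotor fixed on the bench; origin: on the shaft's axis at bench level, z up. Grey gearbox 100 x 96 mm, top at z = 54; motor along +x, out to x = 150, up to 72 mm high; steel hub of 34 mm diameter, top at z = 74 (the collar's seat); guide post of 8 mm diameter at x = -38, top at z = 92, for the collar's arm.
- shaft: upright dark steel shaft on the drive's axis, 24 mm diameter, one bright flat along its length 8.5 mm from the axis, 17 mm wide (20.5 mm across flat and back, 24 mm elsewhere). Turns either way about z with a light drag (0.06 N m), stays where left. Origin: on the axis, 94 mm above the bench, 34 mm below the shaft's top. +y is the way the flat faces.
- shaft_flat (a point): point in the middle of the shaft's flat, 10 mm below the shaft's top and 8.5 mm from the axis; turns with the shaft (its +y axis points out of the flat).
- collar: aluminium collar on the shaft, 40 mm diameter, 22 mm high, 0.3 kg. Its arm on the guide post keeps it from turning; it only slides up (0 to 18 mm) and falls back by its weight. Origin: on the axis at its underside, 74 mm above the bench when seated; the shaft then stands 32 mm out of its top. Axes as the drive's. Flat back face, 20 mm wide, at y = -22; screw boss at +y, out to y = 24.
- setscrew: sprung set screw in the collar: round dark head, 16 mm diameter, 6 mm thick; spring 3 N free, 6 N pressed. Origin: centre of the head's outer face; in the collar's frame x = 0, z = 11 mm, y = 37 when free, 35 when pressed on the round of the shaft, 31.5 when pressed on the flat. So collar back to screw head measures 59 mm free, 53.5 mm pressed on the flat.
- wrench: open-ended steel wrench 160 mm long, lying flat; a bystander. Origin: its lying middle.
- screwdriver: screwdriver 190 mm long with a black handle, lying flat; a bystander. Origin: its lying middle.
- spare_ring: loose dark steel ring, 44 mm across, 16 mm high, lying on the bench; a bystander. Origin: centre of its underside.
- sheave: aluminium grooved pulley, 68 mm across, 34 mm high, lying on the bench; a bystander. Origin: centre of its underside.

How it is judged (in metres and radians):
On the way, in this order (a step that is already met when the one before it is completed fails the run):
1. the plug is out of its socket, in the tray, let go (x of plug in the frame of tray between -0.068 and 0.068 m and y of plug in the frame of tray between -0.053 and 0.053 m and z of plug in the frame of tray below 0.045 m and linear speed of plug below 0.03 m/s and contact force between the fingers and plug below 0.1 N), for 0.2 s.
2. the shaft's flat faces the set screw (within about 20 degrees) (x of shaft_flat in the frame of collar between -0.003 and 0.003 m and y of shaft_flat in the frame of collar above 0 m), for 0.2 s.
At the end, for the whole second after the job is handed in: The plug lies or stands still in the tray; the flat faces the set screw; the fingers hold the collar with more than 4 N with its screw pressed in on the flat (head face less than 32.9 mm from the axis; only the flat lets it in so far) and keep the collar still, 5 to 15 mm above its seat (all of step 2 and x of plug in the frame of tray between -0.068 and 0.068 m and y of plug in the frame of tray between -0.053 and 0.053 m and z of plug in the frame of tray below 0.045 m and linear speed of plug below 0.03 m/s and y of setscrew in the frame of collar below 0.0329 m and z of collar in the frame of drive between 0.079 and 0.0895 m and contact force between the fingers and collar above 4 N and linear speed of collar below 0.02 m/s); the arm keeps its last pose, push and grip.
It fails at once if the shaft is turned while the plug is still in its socket (horizontal distance between plug and socket below 0.02 m and z of plug in the frame of socket below 0.035 m and distance of shaft_flat from where it was at the start of the episode above 0.003 m).
It fails at once if a bystander is pushed away (distance of any of wrench, screwdriver, spare_ring, sheave from where it was at the start of the episode above 0.04 m).
It also fails if it takes over 48 s, if anything falls off the work surface, if the arm or the gripper's body presses on something with over 40 N, if the wrist force passes 120 N, or if a joint passes its speed limit or range.

## Working session

There is one attempt and no reset: what is moved stays moved. The work goes in short steps, Python scripts to look and compute and a tool call to move; the robot and the scene stay as the last step left them, time stands still between calls to the robot, and variables do not carry over. Pictures are saved under pics/ and viewed, and the job is handed in when it is done.

Besides the shell and the picture viewer there is one more tool, called after "Emit:" by a JSON object that holds its "fn" and its "kwargs". arm_command: Moves the arm, as the interface text tells. Shift numbers are shares of 50 cm and turn numbers shares of pi/4 rad, none past 1 either way. Its arguments: {"type":"object","properties":{"targets":{"type":"array"},"squeeze":{"type":"number"}},"required":["targets"]}

```bash
mkdir -p pics; python3 - <<'E'
from workcell import env
import cv2
print(env.state())
for n in ("scene","top","wrist"):
    im=env.grab_frame(n); cv2.imwrite(f"pics/{n}0.png",im[:,:,::-1]); print(n,env.camera_params(n))
print(env.state()['time_s'])
E
```

```text
{'time_s': 0.0, 'qpos': array([ 7.54023414e+01,  1.83528020e+01,  8.97082507e+01,  1.42483811e-03,
        7.20426476e+01, -1.14541298e+00]), 'qvel': array([ 0.00656517, -0.10714077,  0.10527404, -0.06971239,  0.02763088,
       -0.03981489]), 'effort': array([-3.16333528e-03, -4.12467098e+01, -2.31977248e+01,  7.24403188e-02,
        4.55873762e-02, -1.46117172e-04]), 'ee_pos': array([133.62221072, 558.73054845, 213.09614141]), 'ee_rot': array([-1.79896348e+02, -3.42731640e-03,  1.66547311e+02]), 'force': array([0.14418499, 0.3964036 , 0.97769791]), 'torque': array([ 0.02343779, -0.00925159,  0.00038955]), 'gripper_width': 91.10087777646048}
scene {'camera_matrix': array([[432.08522327,   0.        , 312.19146506],
       [  0.        , 432.08522327, 201.39383689],
       [  0.        ,   0.        ,   1.        ]]), 'R': array([[ 0.63833377,  0.76975614,  0.00234037],
       [ 0.51111856, -0.42157669, -0.74901997],
       [-0.57557607,  0.47932095, -0.66254329]]), 't': array([-311.9193846 , -230.67773856, 1463.46805496])}
top {'camera_matrix': array([[416.02507357,   0.        , 31
[... 164 characters left out ...]
572],
       [-0.99817215, -0.02981702, -0.05256714],
       [ 0.05236832,  0.00741073, -0.99860034]]), 't': array([ -36.87187328,  536.58978991, 1233.76655127])}
wrist {'camera_matrix': array([[353.63146401,   0.        , 319.55829323],
       [  0.        , 353.63146401, 203.64244535],
       [  0.        ,   0.        ,   1.        ]]), 'hand_eye': array([[ 3.85941873e-05, -9.59804425e-01, -2.80669669e-01,
         7.92934753e+01],
       [ 9.99999997e-01,  5.70297877e-05, -5.75169219e-05,
        -1.25721381e-01],
       [ 7.12115278e-05, -2.80669666e-01,  9.59804425e-01,
        -1.70715516e+02],
       [ 0.00000000e+00,  0.00000000e+00,  0.00000000e+00,
         1.00000000e+00]])}
0.15
```

View pics/scene0.png

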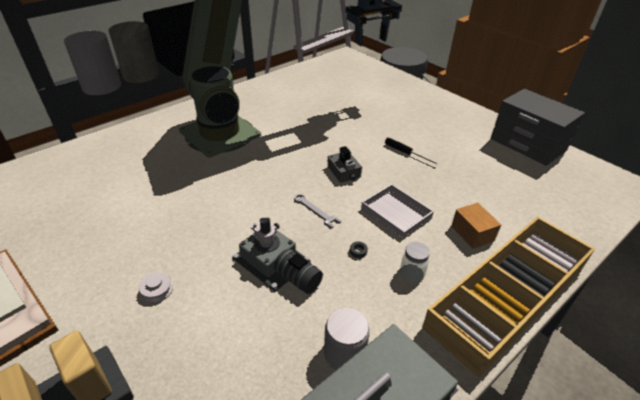

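View pics/top0.png

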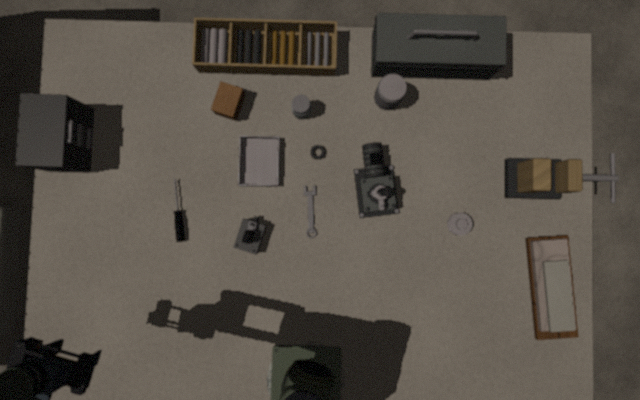

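View pics/wrist0.png

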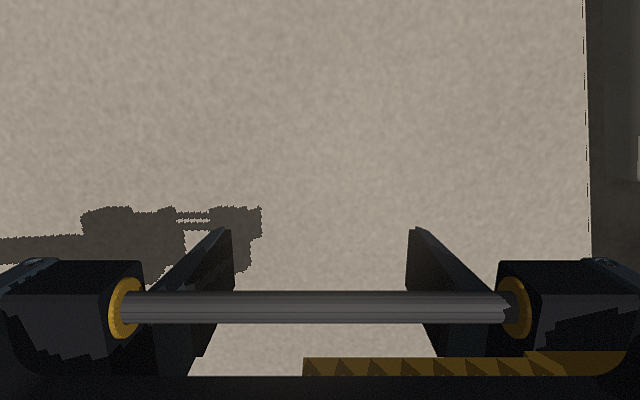

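The top view shows the socket and plug at about (251,234), tray at (262,162), drive at (378,190) with motor towards the top of the image, wrench (311,212), ring (318,152), sheave (460,223) and screwdriver (180,212). Next, enlarged crops.

```bash
python3 - <<'E'
import cv2
t=cv2.imread("pics/top0.png"); s=cv2.imread("pics/scene0.png")
def crop(im,x,y,w,h,k,n):
    c=cv2.resize(im[y:y+h,x:x+w],None,fx=k,fy=k,interpolation=cv2.INTER_CUBIC); c=cv2.convertScaleAbs(c,alpha=1.6,beta=10)
    cv2.imwrite(n,c)
crop(t,225,125,100,75+55,6 if 0 else 4.6,"pics/tA.png")
crop(t,340,135,70,90,6.6,"pics/tB.png")
crop(s,225,205,110,90,6.6,"pics/sB.png")
crop(s,315,135,125,110,5.4,"pics/sA.png")
E
```

```text
(no output)
```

View pics/tA.png

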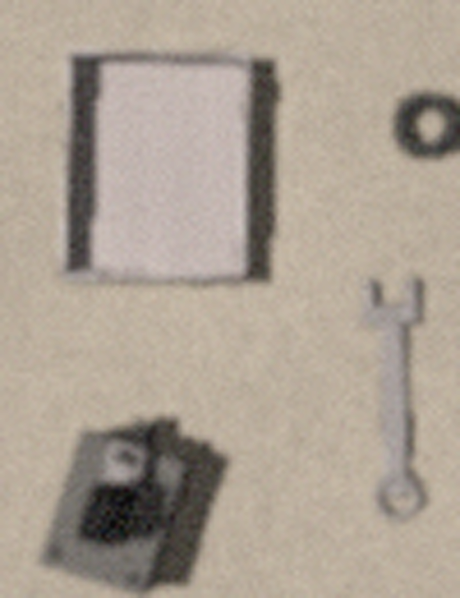

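View pics/tB.png

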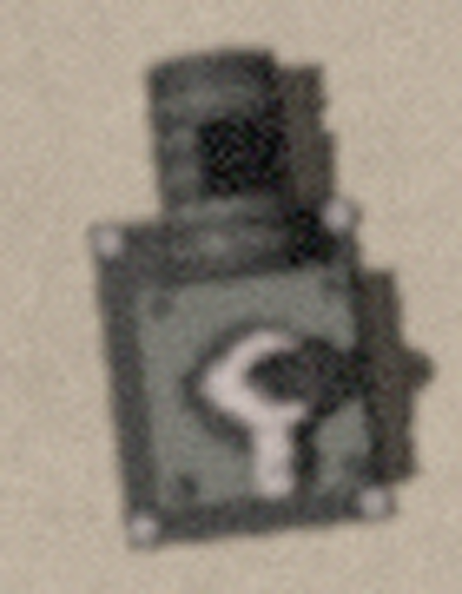

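View pics/sB.png

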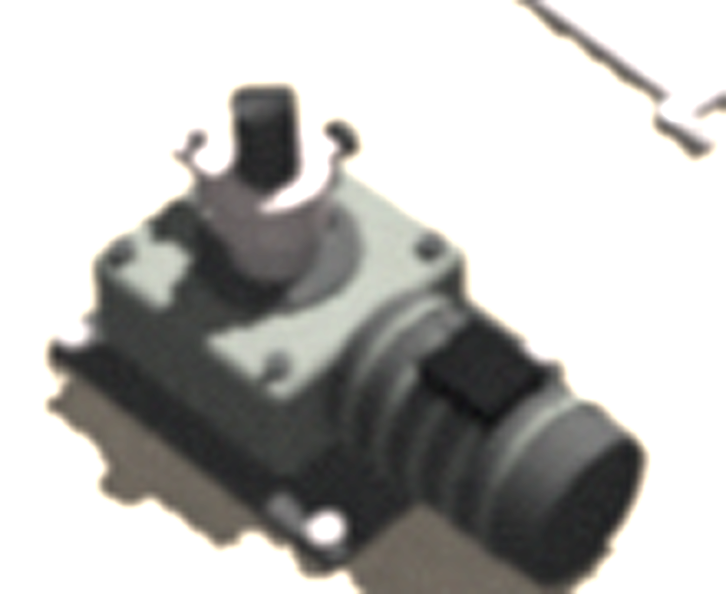

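View pics/sA.png

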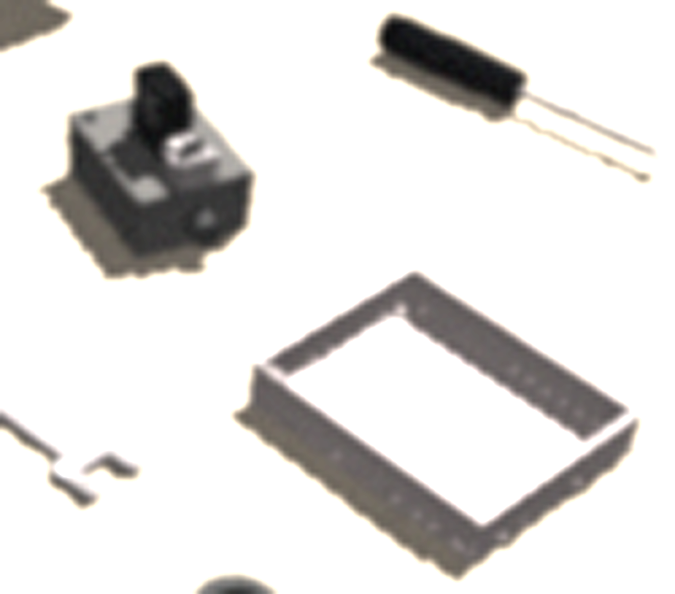

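```bash
cat > h.py <<'E'
import numpy as np,cv2
from scipy.spatial.transform import Rotation as Ro
from workcell import env
def cam(name,st=None):
    p=env.camera_params(name)
    K=p['camera_matrix']
    if name!='wrist': return K,p['R'],p['t']
    st=st or env.state()
    T=np.eye(4); T[:3,:3]=Ro.from_euler('xyz',st['ee_rot'],degrees=True).as_matrix(); T[:3,3]=st['ee_pos']
    M=np.linalg.inv(T@p['hand_eye']); return K,M[:3,:3],M[:3,3]
def back(C,uv,z):
    K,R,t=C; d=R.T@np.linalg.solve(K,[uv[0],uv[1],1.]); o=-R.T@t
    return o+d*(z-o[2])/d[2]
def proj(C,X):
    K,R,t=C; x=(np.atleast_2d(X)@R.T+t)@K.T; return x[:,:2]/x[:,2:]
def crop(im,x,y,w,h,k,n,a=1.6):
    c=cv2.resize(im[y:y+h,x:x+w],None,fx=k,fy=k,interpolation=cv2.INTER_CUBIC)
    cv2.imwrite(n,cv2.convertScaleAbs(c,alpha=a,beta=10))
E
python3 - <<'E'
from h import *
np.set_printoptions(precision=1,suppress=True)
T=cam('top');S=cam('scene')
A=lambda x,y:(225+x/4.6,125+y/4.6)
B=lambda x,y:(340+x/6.6,135+y/6.6)
SB=lambda x,y:(225+x/6.6,205+y/6.6)
SA=lambda x,y:(315+x/5.4,135+y/5.4)
print('socket corners top',[back(T,A(*p),40) for p in[(85,432),(42,562),(148,590)]])
print('socket scene',[back(S,SA(*p),40) for p in[(72,117),(150,200),(252,178)]])
print('tray',[back(T,A(*p),28) for p in[(70,55),(275,60),(270,280),(62,272)]])
print('tray scene',[back(S,SA(*p),28) for p in[(258,370),(415,273),(635,420),(480,540)]])
print('drive gearbox corners base z5?',[back(T,B(*p),5) for p in[(92,228),(130,545),(395,512)]])
print('drive gearbox top',[back(T,B(*p),54) for p in[(140,290),(160,300),(185,487),(355,470),(325,268)]])
print('collar',back(T,B(262,385),96),'post',back(T,B(275,478),92))
print('shaft top scene',back(S,SB(265,92),128))
E
```

```text
socket corners top [array([474.4, 195.1,  40. ]), array([391.1, 219.1,  40. ]), array([375.5, 151.1,  40. ])]
socket scene [array([376.3, 155.9,  40. ]), array([459.2, 138.2,  40. ]), array([479.9, 193.6,  40. ])]
tray [array([718.9, 216.7,  28. ]), array([719.5,  83.2,  28. ]), array([576. ,  81.5,  28. ]), array([577.2, 216.2,  28. ])]
tray scene [array([583.5,  97. ,  28. ]), array([581.4, 213.4,  28. ]), array([725.5, 212.2,  28. ]), array([731.6,  93. ,  28. ])]
drive gearbox corners base z5? [array([ 633.9, -127.6,    5. ]), array([ 489. , -148.7,    5. ]), array([ 507.7, -269.1,    5. ])]
drive gearbox top [array([ 600.7, -145.6,   54. ]), array([ 596.6, -154.5,   54. ]), array([ 514.5, -167.5,   54. ]), array([ 524.2, -241.9,   54. ]), array([ 612.9, -226.9,   54. ])]
collar [ 557.3 -194.3   96. ] post [ 518.1 -201.3   92. ]
shaft top scene [ 556.3 -193.1  128. ]
```

```bash
cat >> h.py <<'E'
def plan(pos,yaw=None):
    st=env.state(); R=Ro.from_euler('xyz',st['ee_rot'],degrees=True).as_matrix()
    d=R.T@(np.array(pos)-st['ee_pos'])
    out=list(np.round(d/500,4))
    if yaw is not None:
        # yaw of tool: world yaw increases => turn about tool z (down) negative
        dy=(yaw-st['ee_rot'][2]+180)%360-180
        out.append(round(-dy/45,4))
    print('t',round(st['time_s'],2),'pos',st['ee_pos'].round(1),'rot',st['ee_rot'].round(1),'row',[float(o) for o in out],'dist',np.linalg.norm(d).round(0))
E
python3 -c "
from h import *
plan((425,176,215),165.5)"
```

```text
t 0.15 pos [133.7 558.9 213.3] rot [-179.9   -0.   166.5] row [-0.7448, -0.6092, -0.0026, 0.0232] dist 481.0
```

Emit:
{"fn": "arm_command", "kwargs": {"targets": [[0,-0.745,-0.609,0,0.02],[0,-0.745,-0.609,0,0.02],[0,-0.745,-0.609,0,0.02],[0,-0.745,-0.609,0,0.02],[0,-0.745,-0.609,0,0.02],[0,-0.745,-0.609,0,0.02],[0,-0.745,-0.609,0,0.02],[0,-0.745,-0.609,0,0.02]]}}

```text
time_s: 0.82
ee_pos: [336.1, 292.1, 213.8]
ee_rot: [-179.9, 0.0, 165.7]
force: [0.3, 0.9, -0.2]
gripper_width: 91.1
```

```bash
python3 -c "
from h import *
plan((425,176,215),165.5)"
```

```text
t 0.82 pos [336.1 292.1 213.8] rot [-179.9    0.   165.7] row [-0.2296, -0.1809, -0.0022, 0.0038] dist 146.0
```

Emit:
{"fn": "arm_command", "kwargs": {"targets": [[0.3,-0.23,-0.18,0,0],[0.3,-0.23,-0.18,0,0],[0.3,-0.23,-0.18,0,0],[0.3,-0.23,-0.18,0,0],[0.3,-0.23,-0.18,0,0]]}}

```text
time_s: 1.23
ee_pos: [427.6, 173.1, 213.7]
ee_rot: [-179.9, 0.1, 165.4]
force: [-0.7, -0.5, 0.0]
gripper_width: 64.6
```

```bash
python3 - <<'E'
from h import *
st=env.state(); print(st['time_s'],st['ee_pos'],st['ee_rot'],st['gripper_width'])
import pickle; pickle.dump(st,open('w1.pkl','wb'))
im=env.grab_frame('wrist')[:,:,::-1]; cv2.imwrite('pics/w1.png',im)
E
```

```text
1.2333 [427.55906505 173.11982946 213.68922236] [-1.79857730e+02  7.93894862e-02  1.65381845e+02] 64.56458030808058
```

View pics/w1.png

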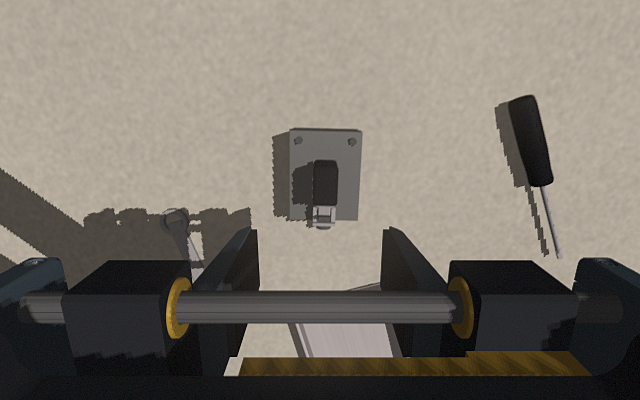

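```bash
python3 - <<'E'
from h import *
im=cv2.imread('pics/w1.png'); crop(im,260,115,120,125,4.8,'pics/w1c.png',1.5)
E
```

```text
(no output)
```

View pics/w1c.png

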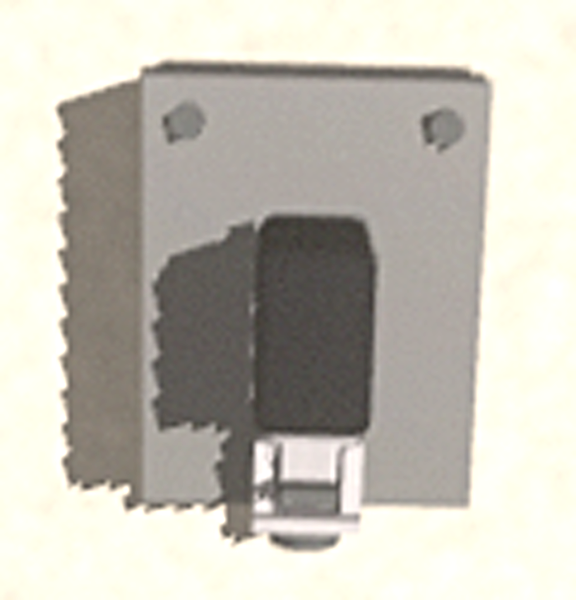

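```bash
python3 - <<'E'
from h import *
import pickle
np.set_printoptions(precision=1,suppress=True)
C=cam('wrist',pickle.load(open('w1.pkl','rb')))
A=lambda x,y:(260+x/4.8,115+y/4.8)
s=np.array([back(C,A(*p),40) for p in[(145,72),(490,80),(468,505),(142,500)]]);print(s,s.mean(0))
p=np.array([back(C,A(*p),82) for p in[(260,215),(362,218),(370,432),(258,428)]]);print(p,p.mean(0))
for q in (s,p):
  d=q[3]-q[0];e=q[2]-q[1];f=q[1]-q[0]
  print(np.linalg.norm(d),np.linalg.norm(e),np.linalg.norm(f),np.degrees([np.arctan2(d[1],d[0]),np.arctan2(e[1],e[0]),np.arctan2(-f[0],f[1])]))
plan((425,176,48),165)
E
```

```text
[[370.3 158.5  40. ]
 [389.1 224.6  40. ]
 [475.4 200.4  40. ]
 [456.7 133.1  40. ]] [422.9 179.1  40. ]
[[397.3 175.7  82. ]
 [402.4 193.3  82. ]
 [441.6 185.1  82. ]
 [435.6 165.2  82. ]] [419.2 179.8  82. ]
90.09789059264163 89.58917085516183 68.79520550763449 [-16.4 -15.7 -15.9]
39.78420396561966 40.056497307045795 18.281073148426263 [-15.4 -11.8 -16.3]
t 1.28 pos [426.1 174.9 213.6] rot [-179.9   -0.   165.4] row [0.0025, 0.0022, 0.3312, 0.0095] dist 166.0
```

```bash
python3 -c "
from h import *
plan((422.5,179,49),164.2)"
```

```text
t 1.28 pos [426.1 174.9 213.6] rot [-179.9   -0.   165.4] row [0.0089, 0.0067, 0.3292, 0.0273] dist 165.0
```

Emit:
{"fn": "arm_command", "kwargs": {"targets": [[0.3,0.009,0.007,0.1,0.027],[0.3,0.009,0.007,0.2,0.027],[0.3,0.009,0.007,0.26,0.027],[0.3,0.009,0.007,0.3,0.027],[0.3,0.009,0.007,0.329,0.027],[0.3,0.009,0.007,0.329,0.027]]}}

```text
time_s: 1.78
ee_pos: [419.0, 179.2, 46.0]
ee_rot: [-179.6, -0.4, 164.3]
force: [-0.2, -0.2, 0.5]
gripper_width: 63.7
```

```bash
python3 - <<'E'
from h import *
plan((422.5,179,49),164.2)
im=env.grab_frame('wrist')[:,:,::-1]; cv2.imwrite('pics/w2.png',im)
plan((422.5,179,49),164.2)
E
```

```text
t 1.78 pos [419.  179.2  46. ] rot [-179.6   -0.4  164.3] row [-0.0068, 0.0015, -0.006, 0.0021] dist 5.0
t 1.83 pos [420.6 179.7  47.9] rot [-179.8   -0.2  164.3] row [-0.0039, -0.0003, -0.0023, 0.002] dist 2.0
```

View pics/w2.png

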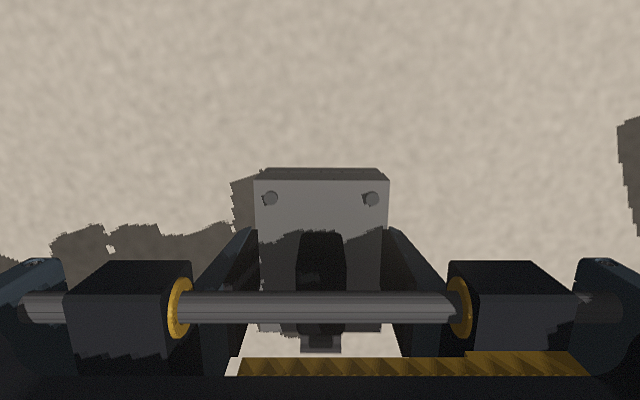

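The plug (columns 295–347) is centred between the fingers (about 257 and 387). Closing now.

Emit:
{"fn": "arm_command", "kwargs": {"targets": [[1,0,0,0,0],[1,0,0,0,0],[1,0,0,0,0],[1,0,0,0,0],[1,0,0,0,0],[1,0,0,0,0]], "squeeze": 45}}

```text
time_s: 2.33
ee_pos: [420.9, 179.7, 48.4]
ee_rot: [-179.8, -0.2, 164.3]
force: [-0.2, 0.2, 0.1]
gripper_width: 26.6
```

```bash
python3 -c "
from h import *
plan((422.5,179,49),164.2)"
```

```text
t 2.33 pos [420.9 179.7  48.4] rot [-179.8   -0.2  164.3] row [-0.0034, -0.0006, -0.0012, 0.0019] dist 2.0
```

Still closing (26.6 mm).

Emit:
{"fn": "arm_command", "kwargs": {"targets": [[1,0,0,0,0],[1,0,0,0,0],[1,0,0,0,0]]}}

```text
time_s: 2.58
ee_pos: [420.9, 179.6, 48.5]
ee_rot: [-179.8, -0.2, 164.3]
force: [-0.1, -0.2, 1.6]
gripper_width: 21.7
```

Emit:
{"fn": "arm_command", "kwargs": {"targets": [[1,0,0,-0.01,0],[1,0,0,-0.02,0],[1,0,0,-0.03,0],[1,0,0,-0.04,0],[1,0,0,-0.06,0],[1,0,0,-0.1,0],[1,0,0,-0.16,0],[1,0,0,-0.2,0]]}}

```text
time_s: 3.25
ee_pos: [421.9, 180.2, 151.3]
ee_rot: [-179.9, -0.1, 164.3]
force: [-0.2, 0.6, -1.7]
gripper_width: 22.0
```

```bash
python3 - <<'E'
from h import *
st=env.state();print(st['force'],st['gripper_width'])
plan((653,154,142),165)
im=env.grab_frame('wrist')[:,:,::-1]; cv2.imwrite('pics/w3.png',im)
E
```

```text
[-0.15493332  0.61825575 -1.71717899] 22.047141593153892
t 3.25 pos [421.9 180.2 151.3] rot [-1.799e+02 -1.000e-01  1.643e+02] row [-0.4591, 0.0748, 0.018, -0.0161] dist 233.0
```

View pics/w3.png

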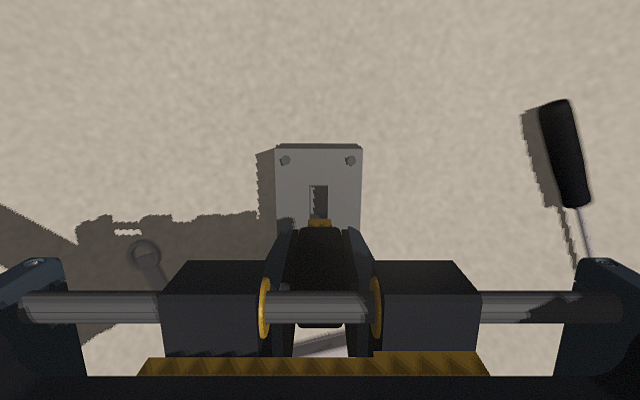

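Emit:
{"fn": "arm_command", "kwargs": {"targets": [[1,-0.459,0.075,0.02,0],[1,-0.459,0.075,0.02,0],[1,-0.459,0.075,0.02,0],[1,-0.459,0.075,0.02,0],[1,-0.459,0.075,0.02,0],[1,-0.459,0.075,0.02,0],[1,-0.459,0.075,0.02,0],[1,-0.459,0.075,0.02,0]]}}

```text
time_s: 3.97
ee_pos: [656.0, 154.7, 145.2]
ee_rot: [179.8, 0.2, 164.2]
force: [-0.3, 0.4, -1.9]
gripper_width: 21.8
```

```bash
python3 - <<'E'
from h import *
im=env.grab_frame('wrist')[:,:,::-1]; cv2.imwrite('pics/w4.png',im)
im=env.grab_frame('top')[:,:,::-1]; crop(im,200,100,200,150,4,'pics/t4.png')
plan((653,154,36),165)
E
```

```text
t 4.07 pos [654.2 155.2 145.8] rot [179.8   0.2 164.3] row [0.0024, -0.0035, 0.2196, -0.016] dist 110.0
```

View pics/w4.png

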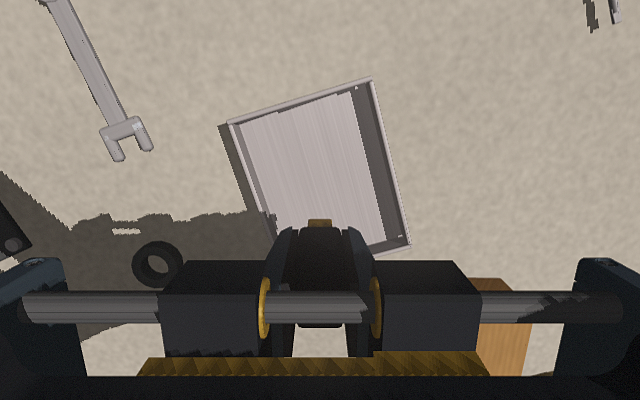

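View pics/t4.png

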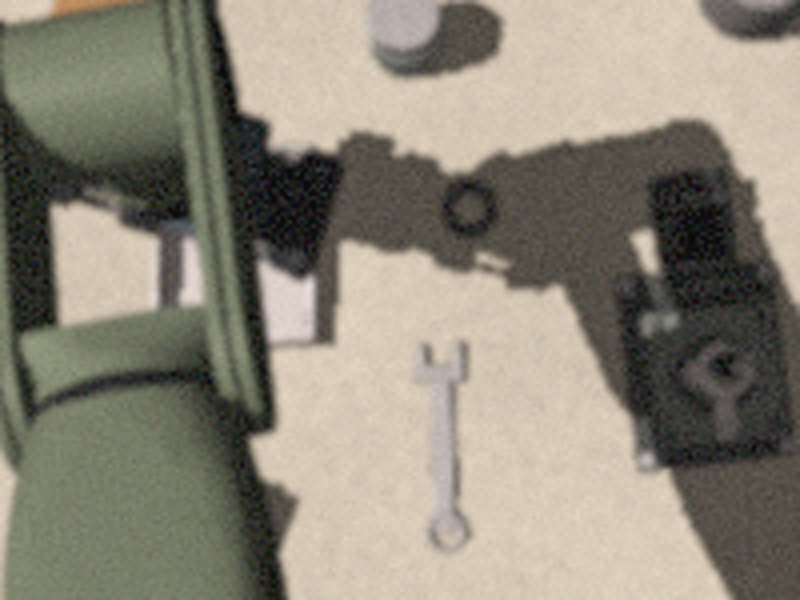

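```bash
python3 - <<'E'
from h import *
np.set_printoptions(precision=1,suppress=True)
C=cam('wrist'); q=[back(C,p,28) for p in[(228,123),(372,78),(410,243)]];print(q,(q[0]+q[2])/2)
E
```

```text
[array([575.3, 101.9,  28. ]), array([573.4, 220. ,  28. ]), array([715.9, 220.6,  28. ])] [645.6 161.3  28. ]
```

Emit:
{"fn": "arm_command", "kwargs": {"targets": [[1,0.01,0,0.07,0],[1,0.01,0,0.14,0],[1,0.01,0,0.19,0],[1,0.01,0,0.21,0],[1,0.01,0,0.218,0],[1,0.01,0,0.222,0],[1,0.01,0,0.222,0]]}}

```text
time_s: 4.65
ee_pos: [650.6, 157.1, 36.4]
ee_rot: [179.8, 0.3, 164.3]
force: [0.2, 0.0, -0.9]
gripper_width: 21.8
```

Emit:
{"fn": "arm_command", "kwargs": {"targets": [[1,0,0,0.004,0],[1,0,0,0.008,0],[1,0,0,0.008,0],[1,0,0,0.008,0]]}}

```text
time_s: 4.98
ee_pos: [650.8, 157.1, 33.0]
ee_rot: [179.7, 0.4, 164.3]
force: [0.7, 0.9, -1.3]
gripper_width: 21.9
```

Emit:
{"fn": "arm_command", "kwargs": {"targets": [[0.6,0,0,0.002,0],[0.6,0,0,0.002,0],[0.5,0,0,0.002,0],[0.5,0,0,0.002,0],[0.5,0,0,0.002,0]], "squeeze": 20}}

```text
time_s: 5.4
ee_pos: [650.9, 157.2, 32.0]
ee_rot: [179.7, 0.4, 164.3]
force: [0.1, 0.5, 0.7]
gripper_width: 45.6
```

Emit:
{"fn": "arm_command", "kwargs": {"targets": [[0.5,0,0,-0.04,0],[0.5,0,0,-0.1,0],[0.5,0,0,-0.18,0],[0.5,0,0,-0.26,0],[0.5,0,0,-0.32,0],[0.5,0,0,-0.32,0]]}}

```text
time_s: 5.9
ee_pos: [653.4, 157.6, 200.5]
ee_rot: [179.3, 1.1, 164.3]
force: [1.1, 0.2, 0.6]
gripper_width: 45.7
```

```bash
python3 - <<'E'
from h import *
im=env.grab_frame('wrist')[:,:,::-1]; cv2.imwrite('pics/w5.png',im)
im=env.grab_frame('scene')[:,:,::-1]; crop(im,300,130,160,120,5,'pics/s5.png',1.2)
plan((557,-194,200),189.5);print(env.state()['qpos'])
E
```

```text
t 6.0 pos [650.3 156.9 193.7] rot [179.7   0.5 164.3] row [-0.0104, -0.726, -0.0169, -0.5601] dist 363.0
[ 1.25533553e+01  2.72045211e+01  7.85260206e+01  5.08700707e-02
  7.36281571e+01 -6.17559845e+01]
```

View pics/w5.png

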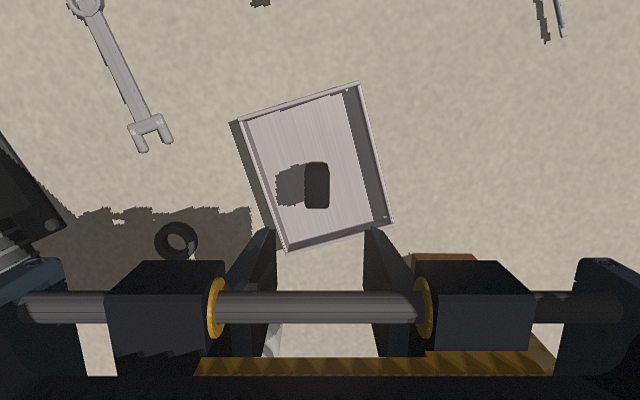

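View pics/s5.png

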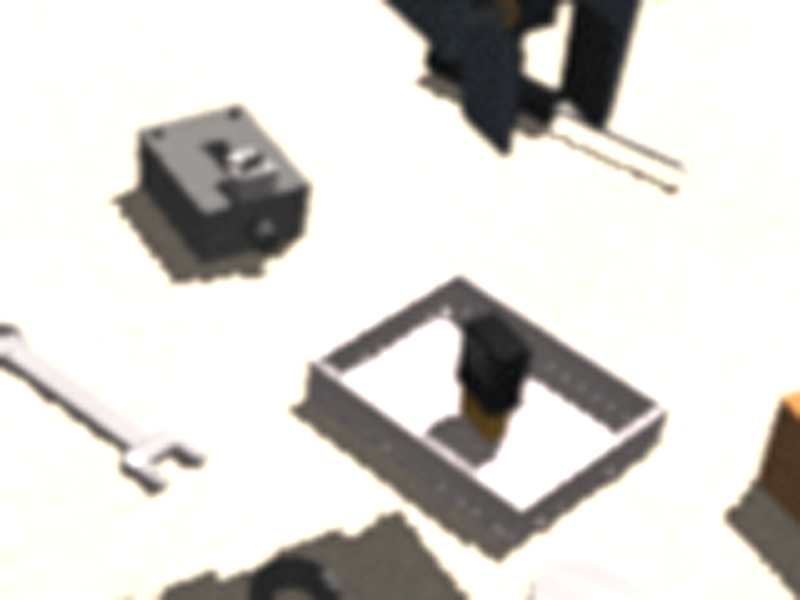

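The plug stands free near the middle of the tray and the socket is empty. On to the drive.

Emit:
{"fn": "arm_command", "kwargs": {"targets": [[0.4,-0.01,-0.726,-0.02,-0.56],[0.4,-0.01,-0.726,-0.02,-0.56],[0.4,-0.01,-0.726,-0.02,-0.56],[0.4,-0.01,-0.726,-0.02,-0.56],[0.4,-0.01,-0.726,-0.02,-0.56],[0.4,-0.01,-0.726,-0.02,-0.56],[0.4,-0.01,-0.726,-0.02,-0.56],[0.4,-0.01,-0.726,-0.02,-0.56]]}}

```text
time_s: 6.67
ee_pos: [562.8, -165.1, 198.5]
ee_rot: [179.8, 0.4, -170.5]
force: [1.3, 0.4, -0.2]
gripper_width: 54.6
```

```bash
python3 - <<'E'
from h import *
plan((557,-194,200),189.5);print(env.state()['qpos'])
E
```

```text
t 6.67 pos [ 562.8 -165.1  198.5] rot [ 179.8    0.4 -170.5] row [0.0209, -0.0551, -0.0033, 0.0001] dist 30.0
[ -17.68005073   19.75682282   89.76452862    0.38878346   70.19212898
 -117.31661362]
```

Emit:
{"fn": "arm_command", "kwargs": {"targets": [[0.4,0.021,-0.055,0,0],[0.4,0.021,-0.055,0,0],[0.4,0.021,-0.055,0,0]]}}

```text
time_s: 6.92
ee_pos: [555.5, -195.0, 196.2]
ee_rot: [179.7, 0.2, -170.7]
force: [-0.3, 0.1, 0.1]
gripper_width: 54.8
```

```bash
python3 - <<'E'
from h import *
import pickle
st=env.state(); pickle.dump(st,open('w6.pkl','wb')); print(st['ee_pos'])
im=env.grab_frame('wrist')[:,:,::-1]; cv2.imwrite('pics/w6.png',im); crop(im,240,100,170,150,4.6,'pics/w6c.png',1.3)
E
```

```text
[ 555.4896311  -194.99598297  196.18465371]
```

View pics/w6.png

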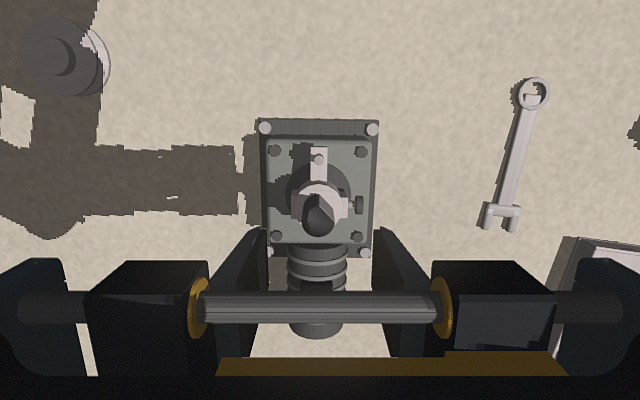

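View pics/w6c.png

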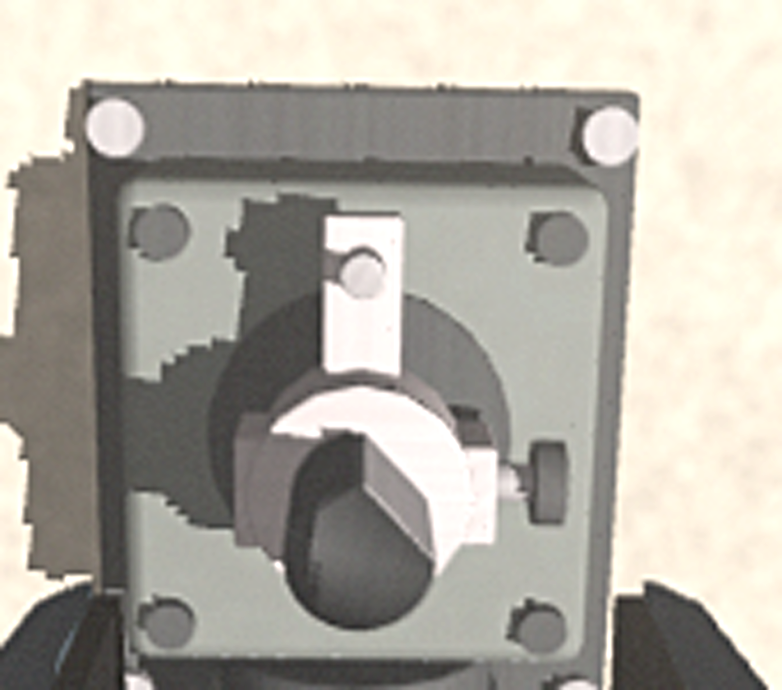

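```bash
python3 - <<'E'
from h import *
import pickle
np.set_printoptions(precision=1,suppress=True)
C=cam('wrist',pickle.load(open('w6.pkl','rb')))
A=lambda x,y:(240+x/4.6,100+y/4.6)
b=lambda x,y,z:back(C,A(x,y),z)
f1=b(365,487,128);f2=b(433,560,128);d=f2-f1;print(f1,f2,np.linalg.norm(d))
n=np.array([-d[1],d[0]]) ; 
print('flat normal ang',np.degrees(np.arctan2(n[1],n[0])), np.degrees(np.arctan2(-n[1],-n[0])))
print('shaft L/R extremes',b(283,575,128),b(435,560,128),'bottom',b(360,630,128))
post=b(362,272,92);print('post',post)
print('gearbox top corners',[b(*p,54) for p in[(122,180),(606,195),(600,660),(135,652)]])
print('collar back edges z96',b(237,440,96),'screw head outer',b(570,482,85), 'head ',b(550,482,93))
mid=(f1+f2)/2; nn=n/np.linalg.norm(n)
for s in(1,-1): print('axis',mid[:2]-s*nn*8.5)
E
```

```text
[ 548.  -196.2  128. ] [ 558.  -183.9  128. ] 15.892371300937512
flat normal ang 140.97275567488185 -39.02724432511814
shaft L/R extremes [ 564.2 -206.5  128. ] [ 557.9 -183.5  128. ] bottom [ 571.3 -193.2  128. ]
post [ 521.2 -200.9   92. ]
gearbox top corners [array([ 517.3, -247.6,   54. ]), array([ 505.3, -156.2,   54. ]), array([ 599.3, -138. ,   54. ]), array([ 612.9, -233.4,   54. ])]
collar back edges z96 [ 552.7 -217.6   96. ] screw head outer [ 554.  -157.4   85. ] head  [ 552.3 -162.4   93. ]
axis [ 559.6 -195.4]
axis [ 546.4 -184.7]
```

Emit:
{"fn": "arm_command", "kwargs": {"targets": [[0.4,0,0,0,1],[0.4,0,0,0,1],[0.4,0,0,0,1],[0.4,0,0,0,1],[0.4,0,0,0,1],[0.4,0,0,0,1],[0.4,0,0,0,1]]}}

```text
time_s: 7.55
ee_pos: [556.2, -191.6, 195.6]
ee_rot: [179.6, -0.2, 144.3]
force: [0.2, 0.8, -0.0]
gripper_width: 54.9
```

Emit:
{"fn": "arm_command", "kwargs": {"targets": [[0.4,0,0,0,1],[0.4,0,0,0,1],[0.4,0,0,0,1],[0.4,0,0,0,1],[0.4,0,0,0,1],[0.4,0,0,0,1],[0.4,0,0,0,1]]}}

```text
time_s: 8.13
ee_pos: [556.4, -189.4, 194.7]
ee_rot: [179.9, -0.5, 99.2]
force: [0.3, 0.2, -0.0]
gripper_width: 55.0
```

Emit:
{"fn": "arm_command", "kwargs": {"targets": [[0.4,0,0,0,1],[0.4,0,0,0,1],[0.4,0,0,0,1],[0.4,0,0,0,1],[0.4,0,0,0,1],[0.4,0,0,0,1],[0.4,0,0,0,1]]}}

```text
time_s: 8.72
ee_pos: [556.6, -187.2, 193.8]
ee_rot: [-179.6, -0.4, 54.0]
force: [0.7, -0.7, -1.0]
gripper_width: 54.6
```

```bash
python3 - <<'E'
from h import *
plan((559,-195,101),51);print(env.state()['qpos'])
E
```

```text
t 8.72 pos [ 556.6 -187.2  193.8] rot [-179.6   -0.4   54. ] row [-0.0112, 0.0144, 0.1854, 0.0674] dist 93.0
[-20.00976447  20.27918729  89.67726053   0.55353487  70.29379815
  15.76733632]
```

Emit:
{"fn": "arm_command", "kwargs": {"targets": [[0.4,-0.011,0.014,0,0.067],[0.4,-0.011,0.014,0,0.067],[0.4,-0.011,0.014,0,0.067]]}}

```text
time_s: 8.97
ee_pos: [559.1, -194.3, 192.9]
ee_rot: [-179.5, -0.4, 51.2]
force: [-0.4, 0.1, 0.4]
gripper_width: 54.8
```

```bash
python3 - <<'E'
from h import *
import pickle
st=env.state(); pickle.dump(st,open('w7.pkl','wb')); print(st['ee_pos'],st['ee_rot'])
im=env.grab_frame('wrist')[:,:,::-1]; crop(im,240,100,170,150,4.6,'pics/w7c.png',1.3)
E
```

```text
[ 559.0619312  -194.25761272  192.9091993 ] [-179.50117708   -0.40493213   51.18703058]
```

View pics/w7c.png

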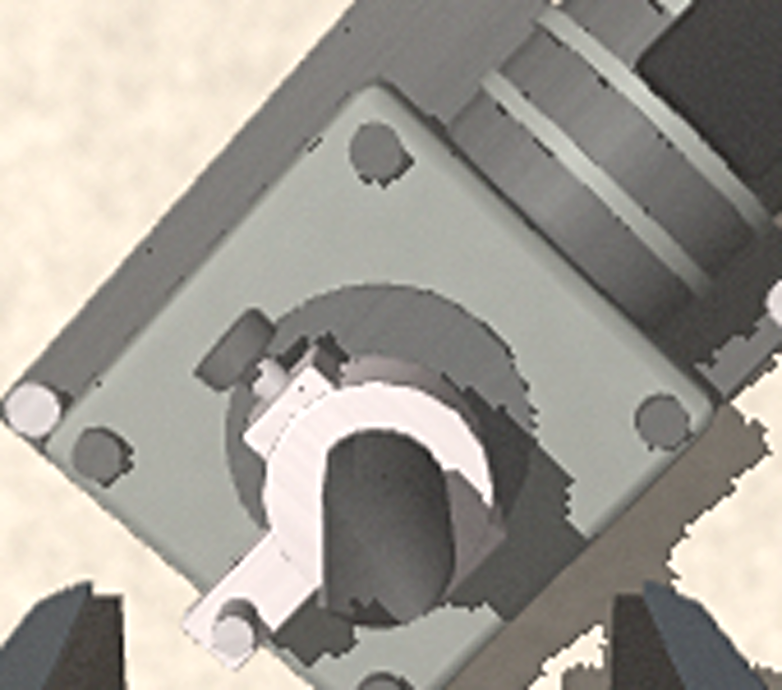

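```bash
python3 - <<'E'
from h import *
import pickle
np.set_printoptions(precision=1,suppress=True)
st=pickle.load(open('w7.pkl','rb'))
C=cam('wrist',st)
R=Ro.from_euler('xyz',st['ee_rot'],degrees=True).as_matrix()
A=lambda x,y:(240+x/4.6,100+y/4.6)
for p in[(325,560),(454,560),(388,628)]:
  X=back(C,A(*p),128); print(X, 'tool',R.T@(X-st['ee_pos']))
print('post',back(C,A(236,632),92),'gear',[back(C,A(*p),54) for p in [(378,78),(715,405),(50,450)]])
plan((559,-195,101),51.2)
E
```

```text
[ 552.5 -191.9  128. ] tool [-2.7 -6.  64.9]
[ 568.  -204.2  128. ] tool [-2.6 13.8 64.8]
[ 553.1 -206.6  128. ] tool [-13.8   3.7  64.8]
post [ 522.8 -201.3   92. ] gear [array([ 601.9, -143. ,   54. ]), array([ 614.4, -232.8,   54. ]), array([ 506.7, -158.2,   54. ])]
t 9.02 pos [ 559.  -194.4  193.1] rot [-179.5   -0.4   51.2] row [-0.0022, 0.0024, 0.1841, -0.0007] dist 92.0
```

```bash
python3 - <<'E'
from h import *
plan((560.8,-196.9,101),51)
E
```

```text
t 9.02 pos [ 559.  -194.4  193.1] rot [-179.5   -0.4   51.2] row [-0.0029, 0.0076, 0.184, 0.0038] dist 92.0
```

Emit:
{"fn": "arm_command", "kwargs": {"targets": [[0.4,-0.003,0.0075,0.06,0.004],[0.4,-0.003,0.0075,0.12,0.004],[0.4,-0.003,0.0075,0.16,0.004],[0.4,-0.003,0.0075,0.175,0.004],[0.5,-0.003,0.0075,0.182,0.004],[0.5,-0.003,0.0075,0.182,0.004],[0.5,-0.003,0.0075,0.182,0.004]]}}

```text
time_s: 9.6
ee_pos: [561.7, -197.1, 103.3]
ee_rot: [-179.6, -0.5, 51.0]
force: [-0.3, 0.1, 0.0]
gripper_width: 45.4
```

```bash
python3 - <<'E'
from h import *
plan((560.8,-196.9,101),51)
im=env.grab_frame('wrist')[:,:,::-1]; crop(im,200,150,240,200,3,'pics/w8c.png',1.6)
E
```

```text
t 9.6 pos [ 561.7 -197.1  103.3] rot [-179.6   -0.5   51. ] row [-0.0009, -0.0016, 0.0046, 0.0004] dist 3.0
```

View pics/w8c.png

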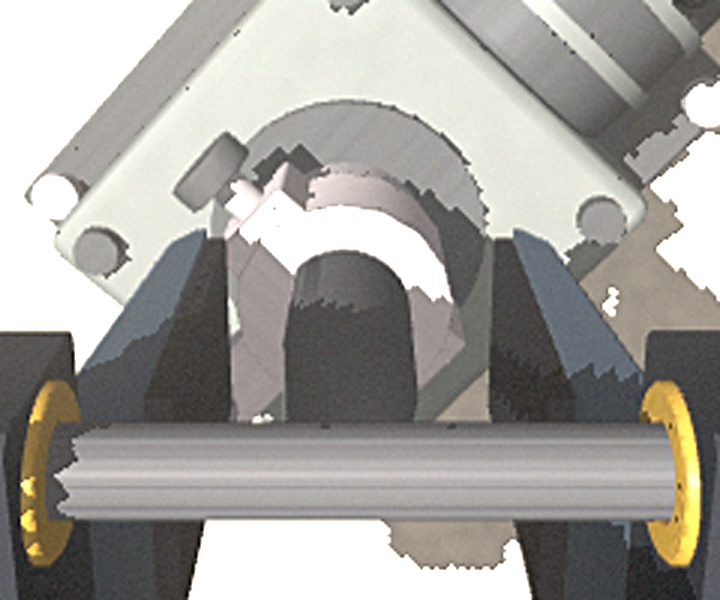

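Emit:
{"fn": "arm_command", "kwargs": {"targets": [[1,0,-0.002,0.002,0],[1,0,-0.002,0.002,0],[1,0,-0.002,0.002,0],[1,0,-0.002,0.002,0],[1,0,-0.002,0.002,0],[1,0,-0.002,0.002,0]], "squeeze": 20}}

```text
time_s: 10.15
ee_pos: [560.6, -196.2, 103.0]
ee_rot: [-179.6, -0.5, 51.0]
force: [-2.7, 2.1, 5.1]
gripper_width: 20.1
```

Emit:
{"fn": "arm_command", "kwargs": {"targets": [[1,0,0,0,0.1],[1,-0.001,0,0,0.22],[1,-0.001,0,0,0.35],[1,-0.001,0,0,0.48],[1,-0.002,-0.001,0,0.61],[1,-0.002,-0.001,0,0.74],[1,-0.002,-0.001,0,0.87],[1,-0.002,-0.001,0,0.933]]}}

```text
time_s: 10.82
ee_pos: [559.8, -197.1, 103.0]
ee_rot: [-179.5, -0.1, 8.8]
force: [-1.4, 0.9, 1.4]
gripper_width: 19.9
```

Emit:
{"fn": "arm_command", "kwargs": {"targets": [[1,0,0,0,0],[1,0,0,0,0]]}}

```text
time_s: 10.98
ee_pos: [559.8, -197.1, 103.0]
ee_rot: [-179.5, -0.1, 8.9]
force: [-1.4, 1.4, 0.8]
gripper_width: 20.2
```

Emit:
{"fn": "arm_command", "kwargs": {"targets": [[0.3,0,0,0,0],[0,0,0,0,0],[0,0,0,0,0],[0,0,0,-0.02,0],[0,0,0,-0.06,0],[0,0,0,-0.12,0],[0,0,0,-0.16,0],[0,0,0,-0.16,0]]}}

```text
time_s: 11.65
ee_pos: [562.7, -199.0, 188.8]
ee_rot: [-179.8, -0.6, 8.9]
force: [1.8, -0.4, 0.3]
gripper_width: 70.3
```

```bash
python3 - <<'E'
from h import *
import pickle
env.grab_frame('wrist')
st=env.state(); pickle.dump(st,open('w9.pkl','wb')); print(st['ee_pos'],st['ee_rot'],st['gripper_width'])
im=env.grab_frame('wrist')[:,:,::-1]; crop(im,240,100,170,150,4.6,'pics/w9c.png',1.3)
E
```

```text
[ 561.37961789 -198.48225042  186.24356575] [-179.65458488   -0.4339335     8.88578901] 74.3497584336705
```

View pics/w9c.png

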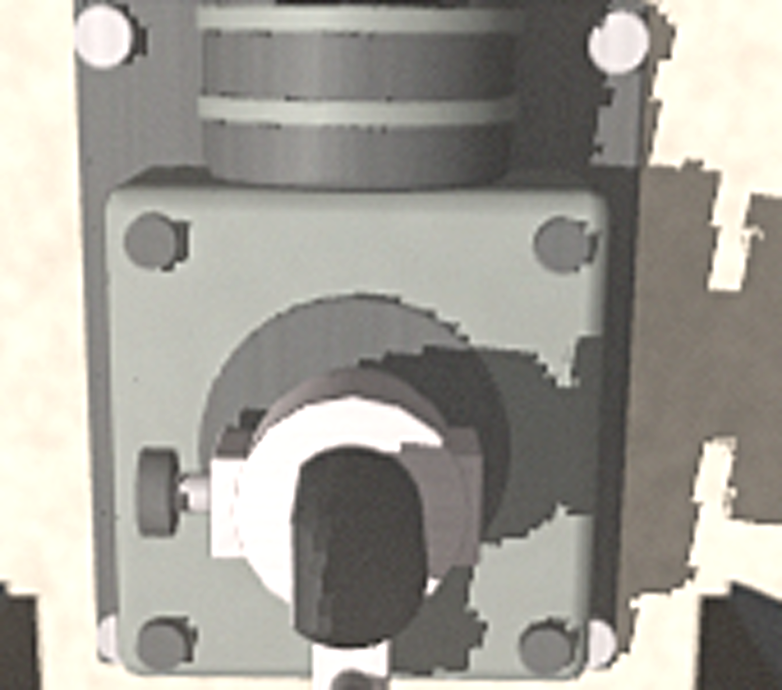

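```bash
python3 - <<'E'
from h import *
import pickle
np.set_printoptions(precision=1,suppress=True)
st=pickle.load(open('w9.pkl','rb'))
C=cam('wrist',st)
R=Ro.from_euler('xyz',st['ee_rot'],degrees=True).as_matrix()
A=lambda x,y:(240+x/4.6,100+y/4.6)
for p,z in[((138,490),90),((480,500),96),((292,600),128),((427,560),128),((355,648),128),((107,190),54),((608,205),54),((155,450),93),((155,535),80)]:
  X=back(C,A(*p),z); print(p,X, 'tool',R.T@(X-st['ee_pos']))
ax=np.array([559.4,-195.8]); 
for c in (ax+7.5*np.array([np.cos(np.radians(99)),np.sin(np.radians(99))]),): print(c); plan((c[0],c[1],66),8.8)
E
```

```text
(138, 490) [ 555.2 -159.5   90. ] tool [ -0.8 -38.9  96.5]
(480, 500) [ 564.3 -217.1   96. ] tool [-0.6 19.4 90.1]
(292, 600) [ 553.6 -188.3  128. ] tool [ -6.5 -10.9  58.3]
(427, 560) [ 563.1 -207.3  128. ] tool [-0.1  9.3 58.2]
(355, 648) [ 547.5 -198.8  128. ] tool [-14.2  -1.4  58.1]
(107, 190) [ 600.5 -143.3   54. ] tool [ 46.2 -47.7 132.9]
(608, 205) [ 612.1 -235.3   54. ] tool [ 43.5  45.  132.3]
(155, 450) [ 563.6 -161.8   93. ] tool [  7.1 -35.3  93.5]
(155, 535) [ 544.2 -162.5   80. ] tool [-12.2 -37.6 106.4]
[ 558.2 -188.4]
t 11.75 pos [ 560.2 -198.   184.2] rot [-179.5   -0.2    8.9] row [-0.0018, -0.0177, 0.2366, 0.0019] dist 119.0
```

Emit:
{"fn": "arm_command", "kwargs": {"targets": [[0,-0.002,-0.018,0.06,0],[0,-0.002,-0.018,0.12,0],[0,-0.002,-0.018,0.17,0],[0,-0.002,-0.018,0.2,0],[0,-0.002,-0.018,0.22,0],[0,-0.002,-0.018,0.23,0],[0,-0.002,-0.018,0.232,0],[0,-0.002,-0.018,0.232,0]], "squeeze": 15}}

```text
time_s: 12.42
ee_pos: [558.4, -188.4, 68.4]
ee_rot: [-179.5, -0.2, 8.9]
force: [0.3, -0.7, 0.1]
gripper_width: 91.8
```

```bash
python3 - <<'E'
from h import *
plan((558.2,-188.4,66),8.8)
im=env.grab_frame('wrist')[:,:,::-1]; crop(im,200,150,240,200,3,'pics/w10c.png',1.6)
im=env.grab_frame('scene')[:,:,::-1]; crop(im,210,190,130,100,5.5,'pics/s10c.png',1.2)
plan((558.2,-188.4,66),8.8)
E
```

```text
t 12.42 pos [ 558.4 -188.4   68.4] rot [-179.5   -0.2    8.9] row [-0.0004, -0.0, 0.0049, 0.0018] dist 2.0
t 12.52 pos [ 558.8 -188.6   69.3] rot [-179.6   -0.3    8.9] row [-0.0012, -0.0005, 0.0066, 0.0018] dist 3.0
```

View pics/w10c.png

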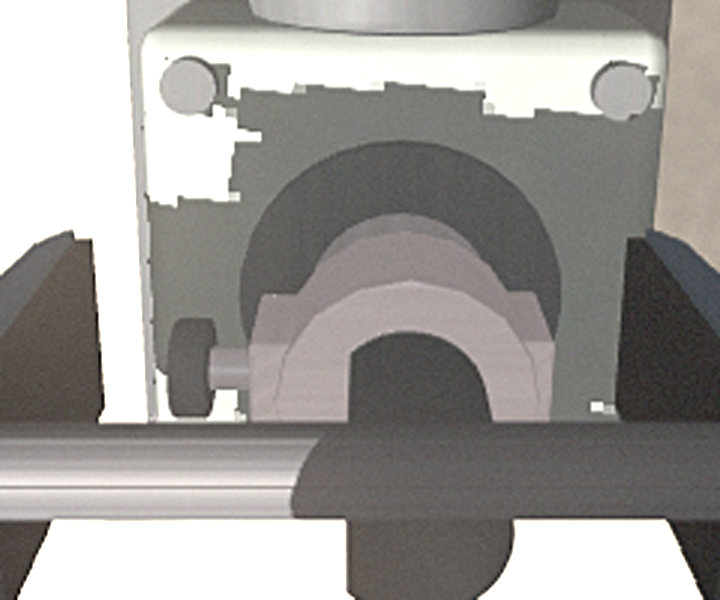

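View pics/s10c.png

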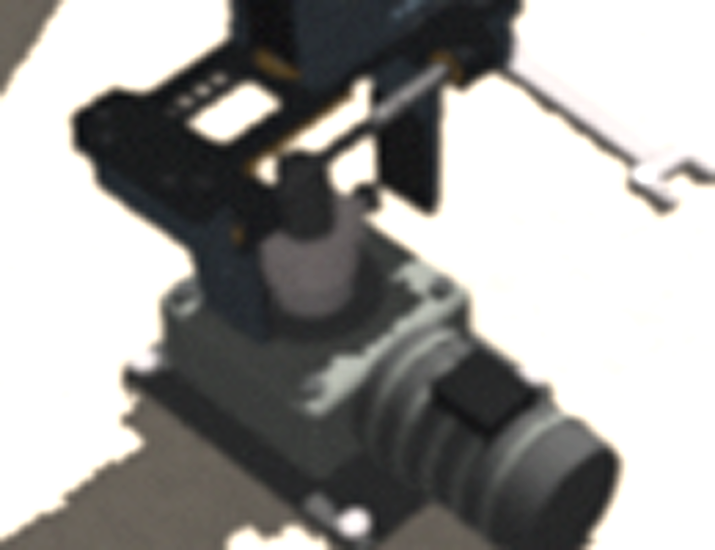

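Screw head (crop col 170) and collar back (553) are centred between the fingers (100, 620). Lowering 3 mm more and closing.

Emit:
{"fn": "arm_command", "kwargs": {"targets": [[0.3,-0.001,0,0.008,0],[0.3,-0.001,0,0.008,0],[0.5,-0.001,0,0.008,0],[0.5,-0.001,0,0.008,0],[0.6,-0.001,0,0.008,0],[0.6,-0.001,0,0.008,0],[0.6,-0.001,0,0.008,0],[0.6,-0.001,0,0.008,0]], "squeeze": 15}}

```text
time_s: 13.18
ee_pos: [558.8, -190.9, 65.5]
ee_rot: [-179.8, -0.4, 8.9]
force: [0.1, -6.6, -1.9]
gripper_width: 53.3
```

Emit:
{"fn": "arm_command", "kwargs": {"targets": [[1,0,0,0,0],[1,0,0,0,0],[1,0,0,0,0]], "squeeze": 15}}

```text
time_s: 13.43
ee_pos: [558.8, -191.0, 65.4]
ee_rot: [-179.8, -0.4, 8.9]
force: [0.5, -1.8, -0.6]
gripper_width: 53.3
```

Emit:
{"fn": "arm_command", "kwargs": {"targets": [[1,0,0,-0.002,0],[1,0,0,-0.005,0],[1,0,0,-0.009,0],[1,0,0,-0.013,0],[1,0,0,-0.017,0],[1,0,0,-0.02,0],[1,0,0,-0.02,0],[1,0,0,-0.02,0]]}}

```text
time_s: 14.1
ee_pos: [558.8, -191.0, 75.9]
ee_rot: [-179.8, -0.4, 8.9]
force: [1.9, -1.0, -3.8]
gripper_width: 53.2
```

```bash
python3 - <<'E'
from h import *
im=env.grab_frame('wrist')[:,:,::-1]; crop(im,200,150,240,200,3,'pics/w11c.png',1.6)
im=env.grab_frame('scene')[:,:,::-1]; crop(im,210,190,130,100,5.5,'pics/s11c.png',2)
st=env.state();print(st['time_s'],st['ee_pos'],st['force'],st['gripper_width'])
E
```

```text
14.2 [ 558.78838715 -190.96864905   75.82405519] [ 1.14576173 -0.52546798 -2.93230693] 53.1879675985381
```

View pics/w11c.png

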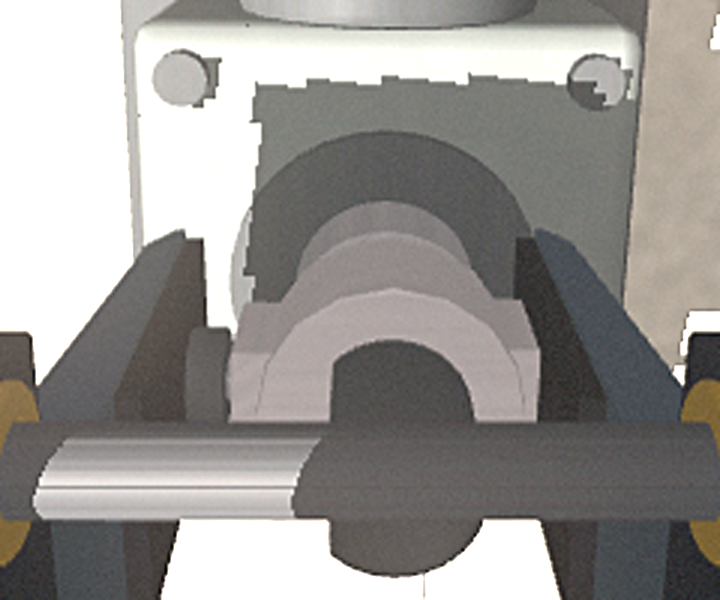

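View pics/s11c.png

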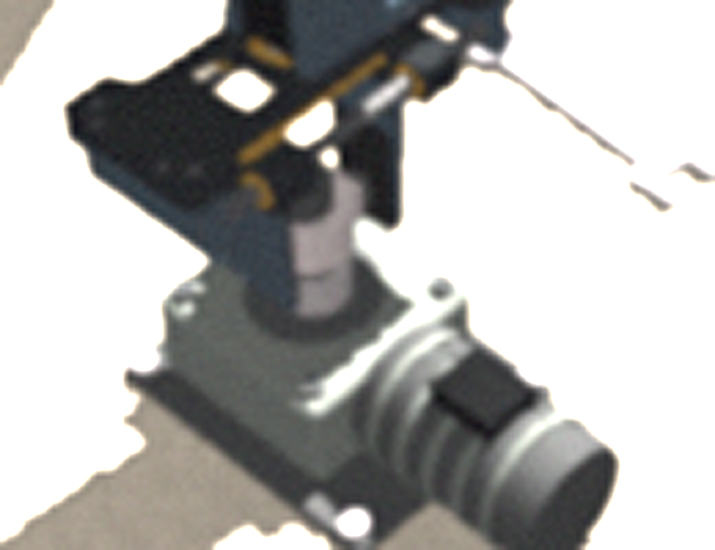

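Emit:
{"fn": "arm_command", "kwargs": {"targets": [[1,0,0,0,0],[1,0,0,0,0],[1,0,0,0,0],[1,0,0,0,0]]}}

```text
time_s: 14.53
ee_pos: [558.8, -191.0, 75.9]
ee_rot: [-179.8, -0.4, 8.9]
force: [2.4, -1.5, -2.8]
gripper_width: 53.1
```

```bash
python3 - <<'E'
from h import *
im=env.grab_frame('scene')[:,:,::-1]; crop(im,220,130,240,160,3.3,'pics/s12c.png',1.3)
st=env.state();print(st['time_s'],st['ee_pos'],st['force'],st['gripper_width'])
E
```

```text
14.5833 [ 558.76819581 -190.97260131   75.84650484] [ 1.2152644 -1.5488735 -3.8639726] 52.807406526924545
```

View pics/s12c.png

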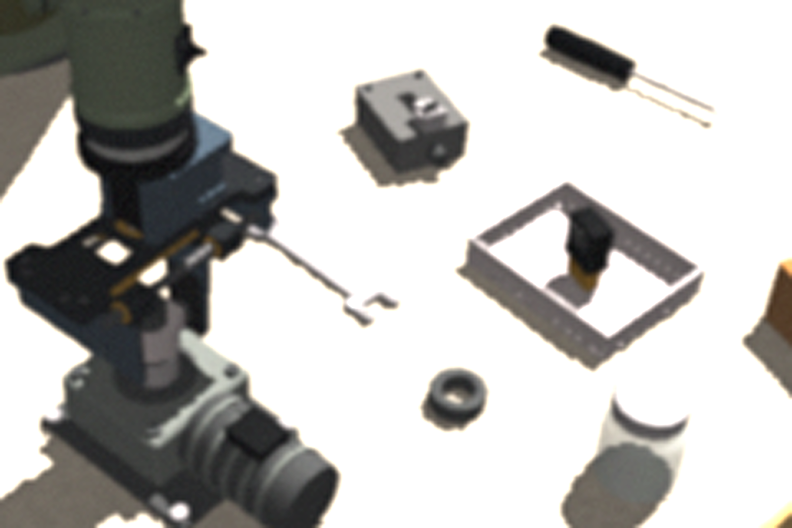

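The plug stands at crop (590,250) inside the tray, the collar is raised and held, and the wrench, ring and screwdriver lie undisturbed. Handing in.

```bash
python3 -c "
from workcell import env
print(env.job_done()); s=env.state(); print(s['time_s'],s['ee_pos'],s['force'],s['gripper_width'])"
```

```text
the job is handed in; nothing more can be done
None
the job is handed in; nothing more can be done
```

I pulled the plug and stood it in the tray. I then turned the shaft about 42° so its flat faces the set screw, gripped the collar across back and screw head at 15 N, and lifted it about 10 mm. I handed the job in still holding it, at 14.6 s of the 48 s. The hand-in gave no verdict, and I could not read the state afterwards.

**Last checks before handing in:**
- **Set screw:** the opening read 52.8–53.3 mm, against 53.5 mm expected with the screw pressed on the flat.
- **Lift:** the tool rose from 65.4 to 75.8 mm and stayed there. The downward force of about 3–4 N matches the collar's weight plus a little friction, and the picture shows the hub exposed below the collar.
- **Flat:** before the grip, the wrist picture showed it facing the screw.
- **Plug and bystanders:** the last scene picture shows the plug standing inside the tray and the wrench, ring and screwdriver in place. The sheave was outside that crop, but the arm never went near it.

**Disagreements:** the camera position estimates for the tray and socket differed by up to about 8 mm. The socket was settled by a closer wrist view, and the tray left room to spare. No check failed.

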